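# Draw back the grease gun's follower rod for a new cartridge

### The job

The head of the small grease gun has been screwed off to change the cartridge. Pick up the barrel and lay it, without dropping it, in the V-stand so that it rests down in both V heads with the rod in the slot of the end plate and the knob outside; let go of it, then take the knob and draw the rod out against its spring until the groove round the rod stands just outside the end plate. Finish holding the rod there with the gripper, so that the mechanic can slip the cartridge in, and leave the other things on the bench where they are.

Things in the scene. Friction and masses are not known exactly. Their poses are not given: they have to be found in the camera images.
- barrel_mid (a point): Middle of the loose metal barrel tube, diameter 40 mm, on its axis, 21 mm above what it lies on; grip across the tube here. +x points to the rod's knob. Along x: open mouth with bead (42 mm) at -75; tube to +75; hexagonal cap (42 across flats, 48 over corners) +75 to +91; bare rod (8 mm diameter) to +123; then knob. 0.43 kg with the rod, mass centre at about x = +24 mm.
- knob (a point): Middle of the black knob's waist, where to grip it, on the rod's axis, 139 mm from barrel_mid along +x when the rod is home. Waist 18 mm in diameter, 24 mm long, between a 24 mm flange (4 mm thick) on the barrel's side and a 28 mm flange (8 mm thick) at the outer end. Axes as barrel_mid; moves with the rod.
- mark (a point): Centre of the length mark: a groove 5 mm wide, dark at the bottom, turned round the steel rod. On the axis, 124 mm behind the knob point, hidden in the barrel until the rod is drawn about 80 mm. Axes as barrel_mid; moves with the rod.
- rod (a joint): How far the rod is drawn out of the barrel, m: 0 home, stop at 0.120. The inner spring pulls it back with 9 N at 0, rising to 16 N at 0.09; it returns when let go. With the barrel's cap drawn up against the end plate, 0.091 puts the middle of the mark 9 mm outside the plate's outer face.
- stand_axis (a point): Point on the axis of the steel V-stand (bolted down), half-way between its two V heads, 66 mm above the bench; barrel_mid comes here when laid in. +x is level, towards the end plate, the way the rod is pulled. V heads (90 degrees, open upwards, 16 mm long, 60 mm wide, up to axis height) centred at x = -45 and +45; 74 mm clear between them above a base plate 8 mm thick, 90 mm wide.
- plate_face (a point): Middle of the end plate's outer face, on the axis, 103 mm from stand_axis along +x; same axes. The plate is 6 mm thick, 64 mm wide, top 12 mm above the axis; its rod slot is 20 mm wide, open at the top, bottom 14 mm below the axis. With barrel_mid at stand_axis the cap is 6 mm short of the plate; pulling the rod slides the barrel along until the cap bears on the plate.
- head: The grease gun's unscrewed head, lying on the bench, to be left alone: dark ring 46 mm in diameter with spout, black pistol grip and lever. Origin under the ring's open end, on the bench; spout along +x, 170 mm long in all; grip along +y, 110 mm.
- cartridge: New grease cartridge, plain grey tube 35 mm in diameter, 126 mm tall, standing on the bench, to be left alone. Origin at the centre of its underside.
- spanner: Spanner, 170 mm long, lying along its x on the bench, to be left alone. Origin at its middle, underside.
Things that resemble listed ones, but are neither listed nor needed, are in the scene too. What is shaped like the part that bears barrel_mid but pink is not meant.

How it is judged:
On the way:
1. the barrel lies let go in the V-stand: down in both V heads, rod in the slot, knob outside the end plate, rod home (z of barrel_mid in the frame of stand_axis between -0.004 and 0.004 m and y of barrel_mid in the frame of stand_axis between -0.004 and 0.004 m and angle between the x axis of barrel_mid and the x axis of stand_axis, either way round below 0.05 rad and x of knob in the frame of plate_face above 0.012 m and x of barrel_mid in the frame of stand_axis below 0.008 m and value of joint rod below 0.01 m and linear speed of barrel below 0.03 m/s and contact force between the fingers and barrel below 0.1 N), for 0.2 s.
At the end, for the whole second after the job is handed in: The barrel lies in both V heads (within 5 mm and 0.06 rad of the stand's axis), and the gripper alone holds the rod still, drawn out so that the middle of its groove is 2 to 17 mm outside the end plate's outer face (x of mark in the frame of plate_face between 0.002 and 0.017 m and contact force between the fingers and rod above 3 N and contact force between rod and stand below 2 N and velocity of joint rod between -0.01 and 0.01 m/s and z of barrel_mid in the frame of stand_axis between -0.005 and 0.005 m and y of barrel_mid in the frame of stand_axis between -0.005 and 0.005 m and angle between the x axis of barrel_mid and the x axis of stand_axis, either way round below 0.06 rad); the arm keeps its last pose, push and grip.
It fails at once if the barrel is dropped or thrown (over 0.6 m/s while out of the gripper) (linear speed of barrel above 0.6 m/s and contact force between the fingers and barrel below 0.1 N).
It fails at once if the head, the cartridge or the spanner is shifted by more than 30 mm (distance of any of head, cartridge, spanner from where it was at the start of the episode above 0.03 m).
It also fails if it takes over 53 s, if anything falls off the work surface, if the arm or the gripper's body presses on something with over 40 N, if the wrist force passes 120 N, or if a joint passes its speed limit or range.

### The arm

A 6-joint arm with a two-finger parallel gripper is mounted at the origin on the work surface. World frame = base frame: x ahead of the robot, y to its left, z up, the work surface at z = 0. Lengths are in m, angles in rad, forces in N, time in s.
With the tool pointing down it reaches from about 0.375 to 0.975 m from the base axis. Payload 3.8 kg.
Tool frame: the origin (TCP) lies where the fingers leave the gripper's body, on its centre line; the fingertips stand 73 mm ahead of it and the grasp point (between the pads) lies 54 mm ahead of it; z points along the fingers, y is the line along which they close (so a half turn about z gives the same grasp; the last joint's range is limited). The gripper opens to 85 mm and grips with 20 to 120 N. Pads are 22 mm wide; open, the fingers measure 114 mm over their backs; the gripper's body (76 mm by 85 mm) begins 54 mm behind the grasp point. The pads swing forward as they close: fully open they stand 13 mm farther back than shut.
Start: joints at [-1.289, 0.264, 1.604, -0, 1.274, -0.037], TCP at [0.212, -0.641, 0.304] pointing down, gripper open.
Joint ranges: [-2.63, 2.63], [-0.94, 2.18], [0.31, 2.57], [-1.31, 4.45], [0, 2.66], [-2.55, 2.55]. Speed limits (rad/s): [2.57, 2.57, 3.14, 3.14, 3.14, 3.14].

### API

Orientations are given as a rotation vector (axis times angle).
In Python, from workcell import read_state, viewer, bot gives the robot as it stands.
- The arm moves only by the tool jog_arm, never from a script. Its argument "increments" is a list that holds one entry, the list of rows, each a list of 7 numbers: the shift along the tool's x, y, z in units of 30 mm (1.0 is 30 mm), then the turn, a rotation vector about the tool's x, y, z in units of 6 degrees (1.0 is 6 degrees), then the opening, from -1 (shut) to 1 (fully open). A call has exactly 5 rows; each row shifts and turns the commanded pose from where the row before left it, along the tool's axes as they then stand; what a row does not reach is not made up. A row lasts 1/12 s, in which the tool goes at most 41.7 mm and 7.16 degrees, less where a joint would pass 70% of its speed; a pose out of reach is approached as far as the arm can. A call is refused whole if a number of a shift passes 1 or a number of a turn 1, either way. A call with a gripper value outside its range is refused whole. The fingers move at their own pace and stop on an object; "force" is the grip in N (left out, the last holds). Time passes only in rows, so rows that do not move let the fingers close, or fill a call up. It gives the time, the measured TCP pose, the force, the opening and the grip force at its end, in the units of the state.
- read_state(): the state, without advancing time (a new reading comes with each control period).
- viewer.read_camera(name): name is "scene" or "side" or "wrist"; returns (picture, depth): 480x640x3 uint8, blue, green, red; 480x640 float32, m along the optical axis (not along the pixel's ray), 0 where there is no reading.
- viewer.camera_params(name): a dict with "fx", "fy", "cx", "cy" (pixels), "R" (3x3) and "t" (3): a world point X has camera coordinates R X + t; the wrist camera has in their place "hand_eye" (4x4, takes a point from camera to tool coordinates, whose origin is the TCP and whose axes are the flange's). Camera axes: x right, y down, z forward; pixel columns grow to the right and rows downward; lengths in m; the calibration is good to about 2 mm. A picture is of the moment at which its call begins: read the wrist's pose just before it. camera_params takes no time and is no camera call.
- bot.finish_job(): hands the job in; it is judged then, once.
The state is a dict: "time": time; "q": joint angles; "joint_vel": joint speeds; "joint_torque": joint torques, N m; "tool_pos": TCP position; "tcp_rot": TCP orientation; "wrist_force": force on the tool from outside, world axes, zero at the start; "torque": the same for the moment, N m; "width": opening from 0.0 (shut) to 1.0 (fully open); "grip_force": force on a finger pad.
Only numpy, scipy, OpenCV 4.12 (cv2) and the standard library are available. Lean on these libraries where they do the work, as an engineer would, in place of code of your own. Each camera call takes 0.05 s, during which the arm holds its last target. There are 200 camera calls.

## Working session

There is one attempt and no reset: what is moved stays moved. The work goes in short steps, Python scripts to look and compute and a tool call to move; the robot and the scene stay as the last step left them, time stands still between calls to the robot, and variables do not carry over. Pictures are saved under pics/ and viewed, at most 10 in all, crops included, and the job is handed in when it is done.

Besides the shell and the picture viewer there is one more tool, called after "Call:" by a JSON object that holds its "method" and its "body", one argument or row to a line. jog_arm: Moves the arm, as the interface text tells. Its arguments: {"type":"object","properties":{"increments":{"type":"array","items":{"type":"array","items":{"type":"array","items":{"type":"number"}}}},"force":{"type":"number"}},"required":["increments"]}

```bash
mkdir -p pics; ls; cat > h.py <<'E'
import numpy as np, cv2
from scipy.spatial.transform import Rotation as Ro
from workcell import read_state, viewer, bot
def grab(n):
    s=read_state(); im,d=viewer.read_camera(n); p=viewer.camera_params(n)
    v,u=np.mgrid[:480,:640]
    C=np.dstack([(u-p['cx'])/p['fx']*d,(v-p['cy'])/p['fy']*d,d])
    if 'R' in p: W=(C-np.array(p['t']))@np.array(p['R'])
    else:
        H=np.array(p['hand_eye']); R=Ro.from_rotvec(s['tcp_rot']).as_matrix()
        W=(C@H[:3,:3].T+H[:3,3])@R.T+np.array(s['tool_pos'])
    W[d==0]=np.nan
    return im,d,W
E
python3 - <<'E'
from h import *
a=grab('scene');b=grab('side')
np.savez('a.npz',im=a[0],W=a[2],im2=b[0],W2=b[2])
cv2.imwrite('pics/scene.png',a[0]);cv2.imwrite('pics/side.png',b[0])
print(read_state())
for n in('scene','side'):print(viewer.camera_params(n))
print(viewer.camera_params('wrist'))
E
```

```text
pics
{'time': 0.1, 'q': array([-1.28891741e+00,  2.64717346e-01,  1.60525888e+00,  6.07648609e-07,
        1.27374263e+00, -3.69207097e-02]), 'joint_vel': array([ 0.00050946, -0.00161739, -0.00193956,  0.00047379, -0.00011152,
        0.00070527]), 'joint_torque': array([-1.07281417e-04, -5.16709721e+01, -3.68589592e+01, -8.47537012e-05,
        6.31367555e-03, -2.98565669e-05]), 'tool_pos': array([ 0.21140038, -0.64048253,  0.30264817]), 'tcp_rot': array([-3.09968225e+00, -4.98316117e-01,  4.06858672e-04]), 'wrist_force': array([-1.04120627, -0.1795428 , -0.143576  ]), 'torque': array([ 0.00949949,  0.02249179, -0.05350903]), 'grip_force': 0.0, 'width': 1.0000286506800942}
{'fx': 594.951197189896, 'fy': 594.951197189896, 'cx': 333.22768663469196, 'cy': 242.4712216711262, 'R': array([[ 0.8785524 ,  0.47747341,  0.01283822],
       [ 0.32685393, -0.58137816, -0.74509459],
       [-0.34829899,  0.65880086, -0.66683524]]), 't': array([-0.5313285 , -0.17359313,  1.61877282])}
{'fx': 551.1275090962412, 'fy': 551.1275090962412, 'cx': 328.1467103714719, 'cy': 245.36024216318577, 'R': array([[-0.89113496, -0.45362701,  0.01005104],
       [-0.3333325 ,  0.63947011, -0.69279682],
       [ 0.30784401, -0.6207258 , -0.72106279]]), 't': array([0.55554014, 0.2951455 , 1.0341396 ])}
{'fx': 347.5546244894037, 'fy': 347.5546244894037, 'cx': 318.02443405684727, 'cy': 240.33322862212182, 'hand_eye': array([[-1.29744787e-03, -9.57779405e-01, -2.87501181e-01,
         7.34894621e-02],
       [ 9.99999151e-01, -1.27794548e-03, -2.55501253e-04,
         4.73922740e-05],
       [-1.22696996e-04, -2.87501268e-01,  9.57780249e-01,
        -6.98782103e-02],
       [ 0.00000000e+00,  0.00000000e+00,  0.00000000e+00,
         1.00000000e+00]])}
```

View pics/scene.png

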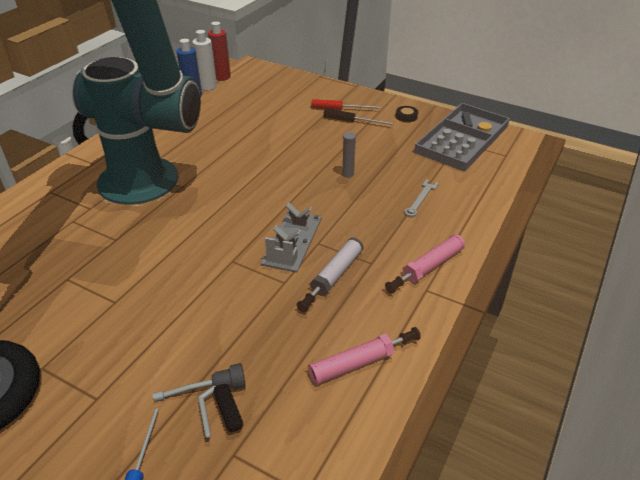

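View pics/side.png

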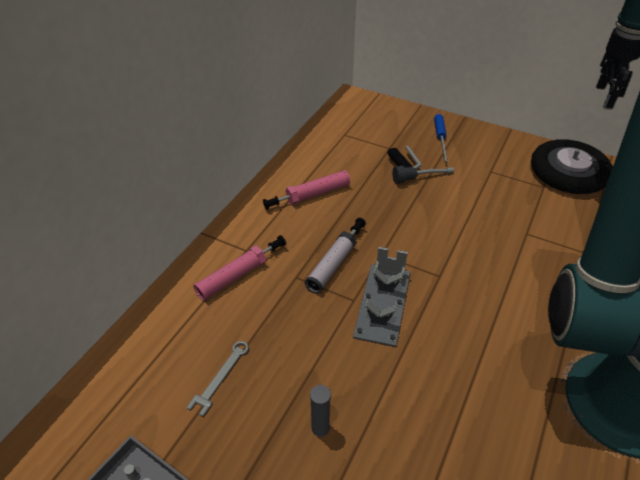

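The scene picture shows the grey metal barrel at about (338,266) with its knob at (306,302), and pink look-alikes at (435,260) and (350,360) that are not meant. The stand is at (293,240) with its end plate at about (281,248). The side picture agrees: barrel (333,262), knob (359,226), plate (393,262).

```bash
python3 - <<'E'
from h import *
z=np.load('a.npz')
for im,W,box,sb in((z['im'],z['W'],(290,235,370,312),(258,198,325,272)),(z['im2'],z['W2'],(300,212,370,298),(350,242,415,348))):
    def pts(b,zl):
        w=W[b[1]:b[3],b[0]:b[2]].reshape(-1,3); return w[np.nan_to_num(w[:,2])>zl]
    p=pts(box,0.012); 
    # keep biggest cluster near: print by PCA
    c=np.median(p,0); p=p[np.linalg.norm(p[:,:2]-c[:2],axis=1)<.2]
    q=p[p[:,2]>0.036]; c=q.mean(0); _,_,V=np.linalg.svd((q-c)[:,:2]); d=V[0]
    s=(p-c)[:,:2]@d; t=(p-c)[:,:2]@np.array([-d[1],d[0]])
    print('barrel',c,d,'s',np.percentile(s,[0,1,5,95,99,100]),'t',np.percentile(t,[1,99]),'zmax',np.percentile(p[:,2],99))
    h=np.histogram(s,bins=np.arange(-.2,.2,.01)); 
    for i in range(40-1):
        m=(s>=h[1][i])&(s<h[1][i+1])
        if m.sum()>3: print(round(h[1][i],3),m.sum(),p[m,2].max().round(4),end=' | ')
    print()
    p=pts(sb,0.003); c=np.median(p,0); p=p[np.linalg.norm(p[:,:2]-c[:2],axis=1)<.2]
    low=p[(p[:,2]<.014)]; top=p[p[:,2]>.045]
    rc=cv2.minAreaRect((low[:,:2]*1000).astype(np.float32)); print('base',rc, cv2.boxPoints(rc).tolist()); print('stand zmax',p[:,2].max())
    pl=p[p[:,2]>.068]; c=pl.mean(0);_,S,V=np.linalg.svd((pl-c)[:,:2],full_matrices=False);print('plate top',len(pl),c,V[0],pl.min(0),pl.max(0))
np_=z['im']; 
a=cv2.resize(z['im'][190:320,240:380],None,fx=4,fy=4,interpolation=cv2.INTER_CUBIC);cv2.imwrite('pics/crop.png',a)
E
```

```text
barrel [ 0.62474184 -0.05894399  0.04048198] [-0.36987331 -0.9290822 ] s [-0.09953397 -0.0945843  -0.08353893  0.11993134  0.12828553  0.13168985] t [-0.10694534  0.07239346] zmax 0.06377612072223006
-0.1 36 0.0399 | -0.09 70 0.0419 | -0.08 53 0.0406 | -0.07 56 0.0405 | -0.06 66 0.0414 | -0.05 56 0.0421 | -0.04 62 0.0401 | -0.03 63 0.041 | -0.02 69 0.041 | -0.01 63 0.0418 | 0.0 67 0.0422 | 0.01 84 0.0563 | 0.02 114 0.0567 | 0.03 95 0.0429 | 0.04 84 0.0414 | 0.05 160 0.0771 | 0.06 128 0.0762 | 0.07 19 0.0341 | 0.08 11 0.024 | 0.09 41 0.0336 | 0.1 38 0.032 | 0.11 33 0.0321 | 0.12 72 0.0354 | 0.13 5 0.0319 | 
base ((486.2980651855469, 1.0912628173828125), (155.6661376953125, 251.5975341796875), 28.419330596923828) [[357.97454833984375, 74.68738555908203], [477.715087890625, -146.58963012695312], [614.62158203125, -72.5048599243164], [494.88104248046875, 148.77215576171875]]
stand zmax 0.08049481904249735
plate top 83 [ 0.51777769 -0.09688825  0.07337759] [0.97306297 0.23053948] [ 0.48498284 -0.10771016  0.06811508] [ 0.54879663 -0.08536661  0.08049482]
barrel [ 0.63943743 -0.04705048  0
[... 332 characters left out ...]
 0.046 | -0.05 56 0.044 | -0.04 64 0.0461 | -0.03 58 0.0422 | -0.02 61 0.0434 | -0.01 65 0.0442 | 0.0 62 0.0426 | 0.01 65 0.0433 | 0.02 62 0.0434 | 0.03 74 0.0422 | 0.04 70 0.0436 | 0.05 73 0.044 | 0.06 71 0.0454 | 0.07 131 0.0437 | 0.08 37 0.0434 | 
base ((515.3468017578125, -42.187530517578125), (147.45684814453125, 301.1352844238281), 20.817171096801758) [[392.921630859375, 72.34880065917969], [499.9411926269531, -209.1281280517578], [637.77197265625, -156.72386169433594], [530.75244140625, 124.75306701660156]]
stand zmax 0.08209690268648702
plate top 97 [ 0.51531123 -0.08987724  0.07468074] [-0.9022924  -0.43112461] [ 0.48392605 -0.10286143  0.06802072] [0.54626794 0.05095486 0.0820969 ]
```

View pics/crop.png

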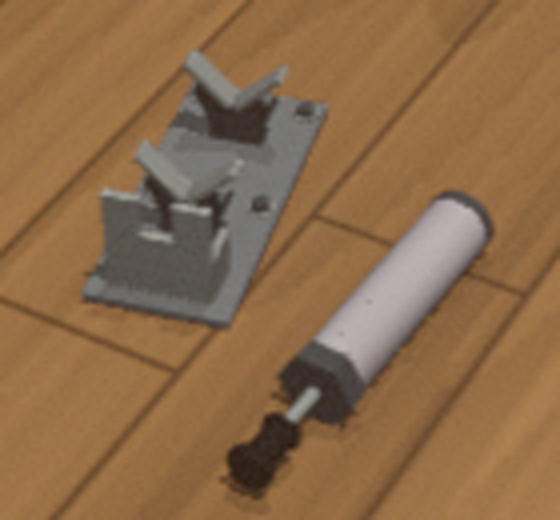

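The crop confirms the grey barrel, with its knob pointing to the lower left, and the stand with its slotted plate on the same side. I'm going above both for a close look.

Call:
{"method": "jog_arm", "body": {
  "increments": [
    [[1,-0.81,-0.09,0,0,0,1],[1,-0.81,-0.09,0,0,0,1],[1,-0.81,-0.09,0,0,0,1],[1,-0.81,-0.09,0,0,0,1],[1,-0.81,-0.09,0,0,0,1]]
  ]
}}

```text
time: 0.52
tool_pos: [0.3163, -0.4768, 0.3168]
tcp_rot: [-3.101, -0.497, 0.0]
wrist_force: [0.8, 0.7, 0.0]
width: 1.003
grip_force: 0.0
```

Call:
{"method": "jog_arm", "body": {
  "increments": [
    [[1,-0.81,-0.09,0,0,0,1],[1,-0.81,-0.09,0,0,0,1],[1,-0.81,-0.09,0,0,0,1],[1,-0.81,-0.09,0,0,0,1],[1,-0.81,-0.09,0,0,0,1]]
  ]
}}

```text
time: 0.93
tool_pos: [0.4207, -0.3143, 0.3306]
tcp_rot: [-3.101, -0.498, 0.0]
wrist_force: [0.4, -0.3, -0.3]
width: 0.997
grip_force: 0.0
```

Call:
{"method": "jog_arm", "body": {
  "increments": [
    [[1,-0.81,-0.09,0,0,0,1],[1,-0.81,-0.09,0,0,0,1],[1,-0.81,-0.09,0,0,0,1],[1,-0.81,-0.09,0,0,0,1],[1,-0.81,-0.09,0,0,0,1]]
  ]
}}

```text
time: 1.35
tool_pos: [0.525, -0.1519, 0.3441]
tcp_rot: [-3.102, -0.499, 0.001]
wrist_force: [0.8, -0.5, 0.3]
width: 0.998
grip_force: 0.0
```

Call:
{"method": "jog_arm", "body": {
  "increments": [
    [[1,-0.81,-0.09,0,0,-1,1],[1,-0.81,-0.09,0,0,-1,1],[1,-0.81,-0.09,0,0,-1,1],[0,0,0,0,0,-1,1],[0,0,0,0,0,-1,1]]
  ]
}}

```text
time: 1.77
tool_pos: [0.5771, -0.0481, 0.352]
tcp_rot: [-2.86, -1.298, 0.001]
wrist_force: [-0.3, -0.3, -0.7]
width: 1.004
grip_force: 0.0
```

Call:
{"method": "jog_arm", "body": {
  "increments": [
    [[0,0,0,0,0,-1,1],[0,0,0,0,0,-1,1],[0,0,0,0,0,-1,1],[0,0,0,0,0,-1,1],[0,0,0,0,0,-1,1]]
  ]
}}

```text
time: 2.18
tool_pos: [0.5762, -0.0506, 0.3518]
tcp_rot: [-2.431, -1.989, 0.001]
wrist_force: [-0.1, -0.3, -0.3]
width: 0.996
grip_force: 0.0
```

Call:
{"method": "jog_arm", "body": {
  "increments": [
    [[0,0,0,0,0,-1,1],[0,0,0,0,0,-1,1],[0,0,0,0,0,0,1],[0,0,0,0,0,0,1],[0,0,0,0,0,0,1]]
  ]
}}

```text
time: 2.6
tool_pos: [0.5764, -0.0507, 0.3521]
tcp_rot: [-2.219, -2.223, 0.001]
wrist_force: [0.4, -0.2, -0.3]
width: 0.997
grip_force: 0.0
```

```bash
python3 - <<'E'
from h import *
im,d,W=grab('wrist'); np.savez('w1.npz',im=im,W=W); cv2.imwrite('pics/w1.png',im)
s=read_state();print(s['time'],s['tool_pos'],Ro.from_rotvec(s['tcp_rot']).as_matrix().round(4),s['q'])
E
```

```text
2.65 [ 0.57643582 -0.05073806  0.35222784] [[-2.6e-03  1.0e+00 -4.0e-04]
 [ 1.0e+00  2.6e-03  1.0e-04]
 [ 1.0e-04 -4.0e-04 -1.0e+00]] [-1.30851276e-01  5.57762157e-02  1.75452687e+00  2.99085805e-05
  1.33172651e+00 -1.33408879e-01]
```

View pics/w1.png

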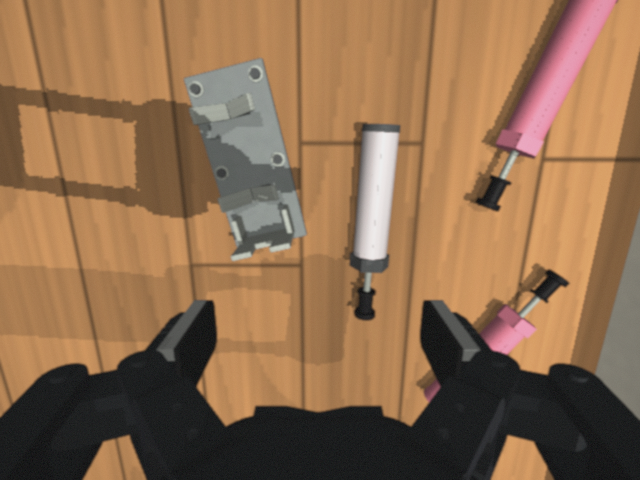

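The wrist view shows the barrel's mouth at (380,127), cap at (369,263) and knob at (365,303). The stand base corners are at (187,78), (261,58) and (304,234), with the plate at about (262,248).

```bash
python3 - <<'E'
from h import *
z=np.load('w1.npz');W=z['W']
def box(u0,v0,u1,v1,a,b):
    w=W[v0:v1,u0:u1].reshape(-1,3); return w[(np.nan_to_num(w[:,2])>a)&(np.nan_to_num(w[:,2])<b)]
p=box(340,118,412,325,.012,.06)
t=p[(p[:,2]>.030)&(p[:,1]>-.12)]; 
# axis = mid of lateral extents by slices
P=[]
for y in np.arange(p[:,1].min(),p[:,1].max(),.012):
    m=p[(p[:,1]>=y)&(p[:,1]<y+.012)]
    if len(m)>5: P.append([y+.006,m[:,0].min(),m[:,0].max(),m[:,2].max()])
P=np.array(P);print(P.round(4)); print('y range',p[:,1].min(),p[:,1].max())
b=box(170,45,320,275,.003,.014); rc=cv2.minAreaRect((b[:,:2]*1000).astype(np.float32));print('base',rc,cv2.boxPoints(rc).tolist())
# plane fit: use corner pixels on z=.008
p_=viewer.camera_params('wrist');H=np.array(p_['hand_eye']);s=read_state();R=Ro.from_rotvec(s['tcp_rot']).as_matrix()
def ray(u,v,zz):
    d=R@H[:3,:3]@np.array([(u-p_['cx'])/p_['fx'],(v-p_['cy'])/p_['fy'],1]);o=R@H[:3,3]+s['tool_pos'];return (o+d*(zz-o[2])/d[2]).round(4)
for uv in((187,78),(261,58),(304,234)):print(uv,ray(*uv,.008))
for uv in((380,127),(376,195),(369,263),(365,303)):print(uv,ray(*uv,.03))
h=box(170,45,320,275,.05,.1)
for lo,hi in((.0,.1),):
    q=h; 
    from scipy.cluster.hierarchy import fcluster,linkage
    l=fcluster(linkage(q[:,:2],'single'),.012,'distance')
    for k in set(l):
        m=q[l==k]
        if len(m)>15: r=cv2.minAreaRect((m[:,:2]*1000).astype(np.float32));print(len(m),r,m[:,2].min().round(3),m[:,2].max().round(3))
g=z['im'][40:280,165:415];cv2.imwrite('pics/w1c.png',cv2.resize(g,None,fx=2.5,fy=2.5,interpolation=cv2.INTER_CUBIC))
E
```

```text
[[-0.193   0.6225  0.6496  0.0361]
 [-0.181   0.6282  0.6458  0.0321]
 [-0.169   0.6263  0.6496  0.0333]
 [-0.157   0.6266  0.6481  0.0331]
 [-0.145   0.6345  0.6421  0.027 ]
 [-0.133   0.6156  0.6622  0.0433]
 [-0.121   0.6153  0.6635  0.0439]
 [-0.109   0.6152  0.6583  0.0435]
 [-0.097   0.6205  0.659   0.0424]
 [-0.085   0.6207  0.6595  0.0424]
 [-0.073   0.6214  0.66    0.0419]
 [-0.061   0.6219  0.6603  0.0426]
 [-0.049   0.6225  0.6608  0.0428]
 [-0.037   0.6227  0.6612  0.0423]
 [-0.025   0.6231  0.6614  0.0421]
 [-0.013   0.6238  0.6619  0.0423]
 [-0.001   0.6244  0.6626  0.0421]
 [ 0.011   0.6249  0.6634  0.0422]
 [ 0.023   0.6246  0.6645  0.0431]
 [ 0.035   0.6245  0.6645  0.0427]]
y range -0.199029418001897 0.03514163464995465
base ((508.3442077636719, -2.8296890258789062), (134.22134399414062, 205.2230987548828), 13.427973747253418) [[419.23944091796875, 81.39209747314453], [466.8969421386719, -118.22074127197266], [597.448974609375, -87.05147552490234], [549.79150390625, 112.56136322021484]]
(187, 78) [0.4333 0.083  0.008 ]
(261, 58) [0.5149 0.1028 0.008 ]
(304, 234) [ 0.5591 -0.0936  0.008 ]
(380, 127) [0.6428 0.0319 0.03  ]
(376, 195) [ 0.6421 -0.0414  0.03  ]
(369, 263) [ 0.6378 -0.1235  0.03  ]
(365, 303) [ 0.6351 -0.1765  0.03  ]
307 ((503.8615417480469, 52.378700256347656), (20.387779235839844, 15.992755889892578), 14.106820106506348) 0.05 0.068
393 ((462.6456298828125, 42.867942810058594), (20.574270248413086, 16.095443725585938), 12.33181095123291) 0.05 0.067
612 ((516.1756591796875, -93.30132293701172), (64.1812744140625, 6.618084907531738), 13.272756576538086) 0.05 0.08
247 ((524.3758544921875, -34.728057861328125), (19.66343879699707, 15.718658447265625), 12.074811935424805) 0.05 0.067
323 ((483.0804748535156, -44.772789001464844), (20.1224422454834, 16.116512298583984), 12.972699165344238) 0.05 0.066
```

Call:
{"method": "jog_arm", "body": {
  "increments": [
    [[0.03,0.727,0.9,0,0,0.133,1],[0.03,0.727,0.9,0,0,0.133,1],[0.03,0.727,0.9,0,0,0.133,1],[0,0,0.93,0,0,0,1],[0,0,0.93,0,0,0,1]]
  ]
}}

```text
time: 3.07
tool_pos: [0.6431, -0.0486, 0.2144]
tcp_rot: [2.263, 2.178, 0.001]
wrist_force: [-0.4, -0.1, -1.2]
width: 0.999
grip_force: 0.0
```

Call:
{"method": "jog_arm", "body": {
  "increments": [
    [[0,0,1,0,0,0,1],[0,0,1,0,0,0,1],[0,0,1,0,0,0,1],[0,0,0.6,0,0,0,1],[0,0,0,0,0,0,1]]
  ]
}}

```text
time: 3.48
tool_pos: [0.6381, -0.0482, 0.1019]
tcp_rot: [-2.258, -2.173, 0.01]
wrist_force: [-0.4, 0.8, -1.5]
width: 1.005
grip_force: 0.0
```

```bash
python3 - <<'E'
from h import *
im,d,W=grab('wrist'); cv2.imwrite('pics/w2.png',im)
s=read_state();print(s['time'],s['tool_pos'],Ro.from_rotvec(s['tcp_rot']).as_matrix().round(4),s['wrist_force'])
E
```

```text
3.5333 [ 0.63976459 -0.0483662   0.10462299] [[ 3.820e-02  9.992e-01 -6.300e-03]
 [ 9.993e-01 -3.820e-02  8.000e-04]
 [ 5.000e-04 -6.400e-03 -1.000e+00]] [-0.03304223  0.31401693 -0.42413125]
```

View pics/w2.png

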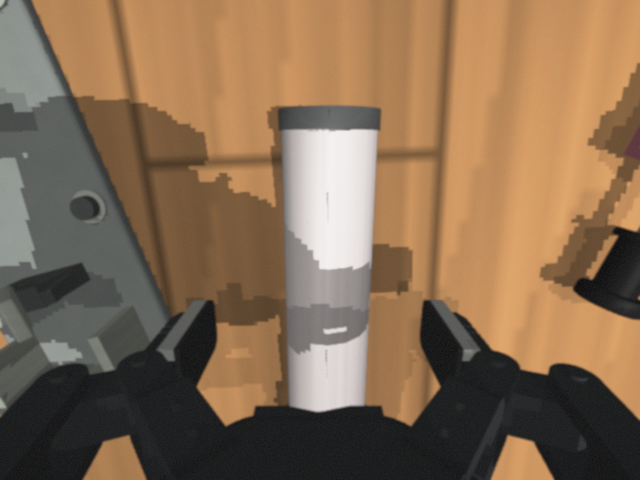

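The tube is centred between the fingers (columns 283–378 against a centre of 318–330), with the axis aligned. It is still 29 mm too high, so I'm going down and closing.

Call:
{"method": "jog_arm", "body": {
  "increments": [
    [[0,0.03,0.5,0,0,0,1],[0,0.02,0.45,0,0,0,1],[0,0,0,0,0,0,1],[0,0,0,0,0,0,1],[0,0,0,0,0,0,-0.1]]
  ],
  "force": 70
}}

```text
time: 3.95
tool_pos: [0.6439, -0.0488, 0.0797]
tcp_rot: [2.262, 2.179, 0.001]
wrist_force: [-0.4, -0.2, 0.8]
width: 0.884
grip_force: 0.0
```

Call:
{"method": "jog_arm", "body": {
  "increments": [
    [[0,0,0,0,0,0,-0.4],[0,0,0,0,0,0,-0.4],[0,0,0,0,0,0,-0.4],[0,0,0,0,0,0,-0.4],[0,0,0,0,0,0,-0.4]]
  ]
}}

```text
time: 4.37
tool_pos: [0.6438, -0.0487, 0.0804]
tcp_rot: [2.262, 2.179, 0.001]
wrist_force: [-2.3, 1.0, 5.9]
width: 0.443
grip_force: 70.4
```

Call:
{"method": "jog_arm", "body": {
  "increments": [
    [[0,0,0,0,0,0,-1],[0,0,0,0,0,0,-1],[0,0,0,0,0,0,-1],[0,0,0,0,0,0,-1],[0,0,0,0,0,0,-1]]
  ]
}}

```text
time: 4.78
tool_pos: [0.6438, -0.0487, 0.0804]
tcp_rot: [2.262, 2.179, 0.001]
wrist_force: [-3.4, 0.2, 5.5]
width: 0.449
grip_force: 70.4
```

Call:
{"method": "jog_arm", "body": {
  "increments": [
    [[0,0,-0.3,0,0,0,-1],[0,0,-0.75,0,0,0,-1],[0,0,-0.9,0,0,0,-1],[0,0,-0.9,0,0,0,-1],[0,0,-0.82,0,0,0,-1]]
  ]
}}

```text
time: 5.2
tool_pos: [0.6427, -0.0486, 0.1896]
tcp_rot: [-2.261, -2.179, 0.002]
wrist_force: [0.7, -0.8, -4.3]
width: 0.443
grip_force: 71.2
```

Call:
{"method": "jog_arm", "body": {
  "increments": [
    [[0.12,-0.4,0,0,0,0,-1],[0.2,-0.8,0,0,0,0,-1],[0.2,-0.8,0,0,0,0,-1],[0.2,-0.8,0,0,0,0,-1],[0.2,-0.8,0,0,0,0,-1]]
  ]
}}

```text
time: 5.62
tool_pos: [0.5346, -0.0168, 0.1884]
tcp_rot: [-2.261, -2.179, 0.002]
wrist_force: [0.2, 0.6, -4.9]
width: 0.445
grip_force: 71.5
```

Call:
{"method": "jog_arm", "body": {
  "increments": [
    [[0.2,-0.8,0,0,0,0,-1],[0.165,-0.6,0,0,0,0,-1],[0,0,0,0,0,-0.85,-1],[0,0,0,0,0,-0.9,-1],[0,0,0,0,0,-0.82,-1]]
  ]
}}

```text
time: 6.03
tool_pos: [0.4937, -0.0044, 0.1887]
tcp_rot: [-1.943, -2.468, 0.001]
wrist_force: [-0.4, 0.2, -4.1]
width: 0.443
grip_force: 71.7
```

Call:
{"method": "jog_arm", "body": {
  "increments": [
    [[0,0,0,0,0,0,-1],[0,0,0,0,0,0,-1],[0,0,0,0,0,0,-1],[0,0,0,0,0,0,-1],[0,0,0,0,0,0,-1]]
  ]
}}

```text
time: 6.45
tool_pos: [0.495, -0.0046, 0.1891]
tcp_rot: [-1.951, -2.462, 0.0]
wrist_force: [0.2, 0.5, -5.3]
width: 0.446
grip_force: 71.7
```

```bash
python3 - <<'E'
from h import *
im,d,W=grab('wrist'); np.savez('w3.npz',im=im,W=W)
a=grab('side'); b=grab('scene'); np.savez('s3.npz',im=a[0],W=a[2],im2=b[0],W2=b[2])
s=read_state();R=Ro.from_rotvec(s['tcp_rot']).as_matrix();print(s['time'],s['tool_pos'],R.round(4),s['wrist_force'],s['torque'],s['width'])
L=(W-s['tool_pos'])@R   # tool coords
g=cv2.resize(np.hstack([im[40:460,100:540],cv2.resize(a[0][190:360,290:450],None,fx=420/170,fy=420/170)]),None,fx=.95,fy=.95);print(g.shape);cv2.imwrite('pics/w3.png',g)
# tube surface in tool frame: slices along tool x
m=(np.nan_to_num(L[...,0])>.04)&(np.abs(L[...,1])<.03)&(L[...,2]>.02)&(L[...,2]<.09)
q=L[m]
for x in np.arange(.04,.09,.008):
    w=q[(q[:,0]>=x)&(q[:,0]<x+.008)]
    if len(w)>10: print(round(x+.004,3),len(w),w[:,1].min().round(4),w[:,1].max().round(4),'top',np.percentile(w[:,2],2).round(4))
print(q[:,0].max())
E
```

```text
6.6 [ 0.49504839 -0.00463094  0.18922701] [[-2.294e-01  9.733e-01 -1.000e-04]
 [ 9.733e-01  2.294e-01  0.000e+00]
 [ 1.000e-04 -1.000e-04 -1.000e+00]] [ 0.11743137 -0.51794842 -5.46605752] [0.04291914 0.02544472 0.06381652] 0.4448477042692674
(399, 793, 3)
0.044 2414 -0.0192 0.0207 top 0.039
0.052 2552 -0.0192 0.0209 top 0.0389
0.06 2708 -0.0189 0.0209 top 0.0389
0.068 2919 -0.0189 0.0211 top 0.0389
0.076 3167 -0.0196 0.0221 top 0.0381
0.084 1630 -0.0199 0.0208 top 0.0379
0.08410304571219501
```

View pics/w3.png

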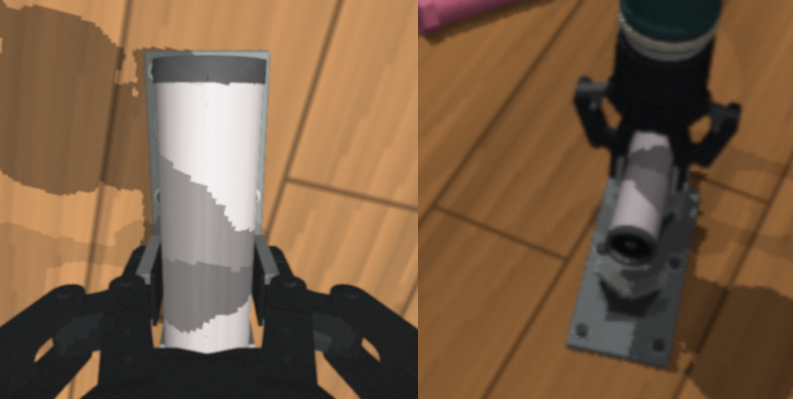

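The barrel is level in the hand, with its axis 59 mm ahead of the TCP and its middle within 1 mm of the stand axis. I'm lowering it now.

Call:
{"method": "jog_arm", "body": {
  "increments": [
    [[0,0,0.4,0,0,0,-1],[0,0,0.5,0,0,0,-1],[0,0,0.4,0,0,0,-1],[0,0,0.25,0,0,0,-1],[0,0,0.1,0,0,0,-1]]
  ]
}}

```text
time: 7.02
tool_pos: [0.4935, -0.0045, 0.1374]
tcp_rot: [-1.948, -2.461, 0.004]
wrist_force: [0.2, 0.5, -4.7]
width: 0.446
grip_force: 71.7
```

Call:
{"method": "jog_arm", "body": {
  "increments": [
    [[0,0,0.1,0,0,0,-1],[0,0,0.1,0,0,0,-1],[0,0,0.1,0,0,0,-1],[0,0,0.08,0,0,0,-1],[0,0,0,0,0,0,-1]]
  ]
}}

```text
time: 7.43
tool_pos: [0.495, -0.0046, 0.1282]
tcp_rot: [-1.949, -2.464, 0.0]
wrist_force: [-0.1, 1.0, -4.7]
width: 0.442
grip_force: 71.7
```

Call:
{"method": "jog_arm", "body": {
  "increments": [
    [[0,0,0.04,0,0,0,-1],[0,0,0.02,0,0,0,-1],[0,0,0,0,0,0,-1],[0,0,0,0,0,0,-1],[0,0,0,0,0,0,-1]]
  ]
}}

```text
time: 7.85
tool_pos: [0.4951, -0.0046, 0.1267]
tcp_rot: [1.949, 2.463, 0.0]
wrist_force: [-0.0, -0.4, -4.7]
width: 0.447
grip_force: 71.7
```

Still hanging free; lowering in small steps until contact.

Call:
{"method": "jog_arm", "body": {
  "increments": [
    [[0,0,0.03,0,0,0,-1],[0,0,0.03,0,0,0,-1],[0,0,0,0,0,0,-1],[0,0,0,0,0,0,-1],[0,0,0,0,0,0,-1]]
  ]
}}

```text
time: 8.27
tool_pos: [0.4953, -0.0047, 0.1259]
tcp_rot: [1.949, 2.463, 0.0]
wrist_force: [-4.0, 0.5, 5.8]
width: 0.442
grip_force: 72.9
```

Call:
{"method": "jog_arm", "body": {
  "increments": [
    [[0,0,0.02,0,0,0,-1],[0,0,0.02,0,0,0,-1],[0,0,0,0,0,0,-1],[0,0,0,0,0,0,-1],[0,0,0,0,0,0,-1]]
  ]
}}

```text
time: 8.68
tool_pos: [0.4953, -0.0047, 0.1258]
tcp_rot: [1.949, 2.464, -0.0]
wrist_force: [-8.1, -0.1, 13.4]
width: 0.441
grip_force: 74.1
```

Call:
{"method": "jog_arm", "body": {
  "increments": [
    [[0,-0.02,0,0,0,0,-1],[0,0,0,0,0,0,-0.1],[0,0,0,0,0,0,0.1],[0,0,0,0,0,0,0.3],[0,0,0,0,0,0,0.6]]
  ]
}}

```text
time: 9.1
tool_pos: [0.4951, -0.0048, 0.124]
tcp_rot: [1.949, 2.462, 0.002]
wrist_force: [0.1, 0.8, 0.0]
width: 0.773
grip_force: 0.0
```

Call:
{"method": "jog_arm", "body": {
  "increments": [
    [[0,0,0,0,0,0,1],[0,0,0,0,0,0,1],[0,0,0,0,0,0,1],[0,0,0,0,0,0,1],[0,0,0,0,0,0,1]]
  ]
}}

```text
time: 9.52
tool_pos: [0.4944, -0.0047, 0.1235]
tcp_rot: [-1.949, -2.463, 0.0]
wrist_force: [-0.3, 0.1, -0.1]
width: 1.0
grip_force: 0.0
```

Call:
{"method": "jog_arm", "body": {
  "increments": [
    [[0,0,-0.5,0,0,0,1],[0,0,-0.8,0,0,0,1],[0,0,-0.9,0,0,0,1],[0,0,-0.9,0,0,0,1],[0,0,-0.9,0,0,0,1]]
  ]
}}

```text
time: 9.93
tool_pos: [0.4941, -0.0047, 0.2445]
tcp_rot: [-1.949, -2.463, 0.001]
wrist_force: [0.0, 0.3, -0.1]
width: 1.002
grip_force: 0.0
```

Call:
{"method": "jog_arm", "body": {
  "increments": [
    [[-0.9,0,0,0,0,0,1],[-1,0,0,0,0,0,1],[-1,0,0,0,0,0,1],[-1,0,0,0,0,0,1],[-1,0,0,0,0,0,1]]
  ]
}}

```text
time: 10.35
tool_pos: [0.5284, -0.1491, 0.2437]
tcp_rot: [1.949, 2.464, 0.0]
wrist_force: [1.1, -0.6, 0.3]
width: 0.995
grip_force: 0.0
```

Call:
{"method": "jog_arm", "body": {
  "increments": [
    [[-1,0,0,0,0,0,1],[0,0,0,0,0,0,1],[0,0,0,0,0,0,1],[0,0,0,0,0,0,1],[0,0,0,0,0,0,1]]
  ]
}}

```text
time: 10.77
tool_pos: [0.5347, -0.1761, 0.2432]
tcp_rot: [-1.948, -2.463, -0.0]
wrist_force: [0.0, 0.1, -0.3]
width: 0.995
grip_force: 0.0
```

```bash
python3 - <<'E'
from h import *
s=read_state();im,d,W=grab('wrist'); np.savez('w4.npz',im=im,W=W); cv2.imwrite('pics/w4.png',im)
R=Ro.from_rotvec(s['tcp_rot']).as_matrix();print(s['time'],s['tool_pos'],R.round(4))
o=np.array([.4935,.0039,.066]);X=np.array([.229,-.9735,0]);X/=np.linalg.norm(X);Y=np.array([-X[1],X[0],0])
S=np.dstack([(W-o)@X,(W-o)@Y,W[...,2]-.066])
q=S[(np.abs(S[...,1])<.034)&(S[...,2]>-.03)]
for x in np.arange(-.08,.18,.004):
    w=q[(q[:,0]>=x)&(q[:,0]<x+.004)]
    if len(w)>8: print(round(x+.002,3),len(w),np.percentile(w[:,1],[1,99]).round(4),'z',w[:,2].max().round(4))
E
```

```text
10.7667 [ 0.53472592 -0.17606394  0.24323913] [[-2.305e-01  9.731e-01 -8.000e-04]
 [ 9.731e-01  2.305e-01  7.000e-04]
 [ 9.000e-04 -6.000e-04 -1.000e+00]]
0.034 60 [-0.0196  0.019 ] z 0.0146
0.038 614 [-0.0305  0.0303] z 0.0213
0.042 753 [-0.0308  0.0301] z 0.0216
0.046 736 [-0.0303  0.0301] z 0.0213
0.05 739 [-0.0306  0.0303] z 0.0214
0.054 601 [-0.0292  0.0296] z 0.0213
0.058 474 [-0.0191  0.019 ] z 0.0218
0.062 471 [-0.0192  0.0192] z 0.0211
0.066 451 [-0.0193  0.0193] z 0.0217
0.07 509 [-0.0309  0.0309] z 0.0209
0.074 505 [-0.0316  0.0315] z 0.0227
0.078 616 [-0.0312  0.031 ] z 0.0227
0.082 594 [-0.0313  0.0306] z 0.0234
0.086 589 [-0.0315  0.0308] z 0.0227
0.09 741 [-0.0311  0.0309] z 0.0229
0.094 126 [-0.0316  0.0316] z 0.0058
0.098 517 [-0.0311  0.0309] z 0.0139
0.102 624 [-0.0311  0.0308] z 0.0139
0.106 72 [-0.0037  0.0037] z 0.0051
0.11 82 [-0.0037  0.0037] z 0.0051
0.114 72 [-0.0037  0.0038] z 0.0052
0.118 68 [-0.0038  0.0038] z 0.0047
0.122 142 [-0.0113  0.011 ] z 0.0132
0.126 181 [-0.0121  0.0114] z 0.0133
0.13 156 [-0.0086  0.0087] z 0.0102
0.134 157 [-0.0086  0.0087] z 0.0108
0.138 147 [-0.0087  0.008 ] z 0.0102
0.142 142 [-0.0087  0.008 ] z 0.0102
0.146 147 [-0.0088  0.0081] z 0.0101
0.15 228 [-0.0128  0.0123] z 0.0144
0.154 231 [-0.0139  0.0132] z 0.0149
0.158 115 [-0.013   0.0124] z 0.0148
0.162 57 [-0.021   0.0198] z 0.2052
0.166 11515 [-0.0334  0.0332] z 0.2049
0.17 2819 [-0.0338  0.0336] z 0.2015
0.174 9983 [-0.0197  0.0185] z 0.1984
```

View pics/w4.png

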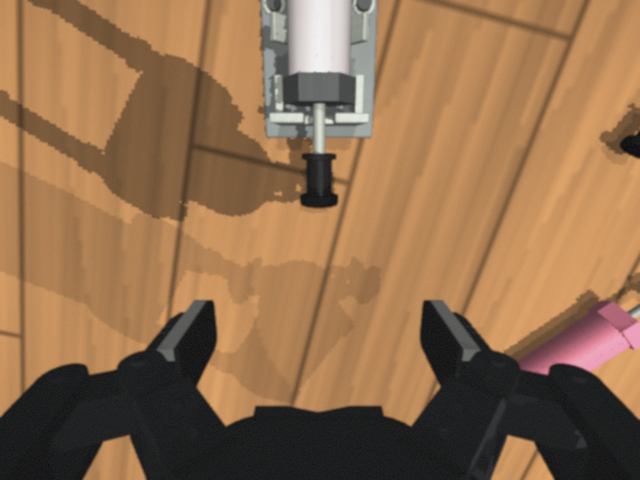

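The picture shows the barrel lying in both V heads, the cap inside the plate, the rod in the slot and the knob at (319,180) outside. The measured axis offset is under 1 mm. I need finer knob edges.

```bash
python3 - <<'E'
from h import *
z=np.load('w4.npz');W=z['W']
o=np.array([.4935,.0039,.066]);X=np.array([.229,-.9735,0]);X/=np.linalg.norm(X);Y=np.array([-X[1],X[0],0])
S=np.dstack([(W-o)@X,(W-o)@Y,W[...,2]-.066])
q=S[(np.abs(S[...,1])<.02)&(S[...,2]>-.012)&(S[...,2]<.03)]
for x in np.arange(.116,.164,.001):
    w=q[(q[:,0]>=x)&(q[:,0]<x+.001)]
    if len(w)>3: print(round(x+.0005,4),len(w),np.abs(w[:,1]).max().round(4),w[:,2].max().round(4))
E
```

```text
0.1165 12 0.0038 0.0047
0.1175 23 0.0038 0.0047
0.1185 11 0.0038 0.0041
0.1195 22 0.0038 0.0045
0.1205 11 0.0038 0.0042
0.1215 22 0.0038 0.0048
0.1225 57 0.0105 0.0108
0.1235 52 0.0121 0.0132
0.1245 53 0.0121 0.0126
0.1255 57 0.0121 0.0133
0.1265 39 0.0114 0.0124
0.1275 32 0.0087 0.0096
0.1285 46 0.0087 0.0096
0.1295 34 0.0087 0.0096
0.1305 44 0.0087 0.0097
0.1315 32 0.0087 0.0102
0.1325 44 0.0088 0.0098
0.1335 38 0.0087 0.0099
0.1345 38 0.0086 0.0108
0.1355 37 0.0087 0.0096
0.1365 37 0.0087 0.0096
0.1375 36 0.0087 0.0098
0.1385 38 0.0087 0.0102
0.1395 36 0.0087 0.0098
0.1405 38 0.0087 0.0093
0.1415 35 0.0087 0.0095
0.1425 40 0.0087 0.0102
0.1435 29 0.0087 0.0098
0.1445 42 0.0087 0.0099
0.1455 31 0.0088 0.0096
0.1465 43 0.0087 0.0101
0.1475 31 0.0088 0.0093
0.1485 41 0.0088 0.0097
0.1495 34 0.0088 0.0093
0.1505 88 0.0124 0.0144
0.1515 65 0.0133 0.0137
0.1525 61 0.0139 0.0147
0.1535 59 0.0139 0.0149
0.1545 54 0.0139 0.0143
0.1555 57 0.014 0.0143
0.1565 56 0.014 0.0148
0.1575 48 0.013 0.0138
0.1585 11 0.0108 0.0121
```

Call:
{"method": "jog_arm", "body": {
  "increments": [
    [[0.5,0.02,0,0,0,0,1],[0.6,0.02,0,0,0,0,1],[0.43,0,0.3,0,0,0,1],[0,0,0.6,0,0,0,0.5],[0,0,0.7,0,0,0,0.1]]
  ],
  "force": 40
}}

```text
time: 11.23
tool_pos: [0.5262, -0.13, 0.1962]
tcp_rot: [1.944, 2.464, 0.002]
wrist_force: [0.4, 0.4, -0.3]
width: 0.747
grip_force: 0.0
```

Call:
{"method": "jog_arm", "body": {
  "increments": [
    [[0,0,0.7,0,0,0,0.1],[0,0,0.3,0,0,0,0.1],[0,0,0,0,0,0,0.1],[0,0,0,0,0,0,0.1],[0,0,0,0,0,0,0.1]]
  ]
}}

```text
time: 11.65
tool_pos: [0.5265, -0.1319, 0.1666]
tcp_rot: [1.948, 2.463, 0.001]
wrist_force: [1.0, 0.1, 0.7]
width: 0.553
grip_force: 0.0
```

```bash
cat > m.py <<'E'
from h import *
s=read_state();R=Ro.from_rotvec(s['tcp_rot']).as_matrix();p=s['tool_pos']
o=np.array([.4935,.0039,.066]);X=np.array([.229,-.9735,0]);X/=np.linalg.norm(X);Y=np.array([-X[1],X[0],0])
print(s['time'],'stand xyz',((p-o)@np.c_[X,Y,[0,0,1]]).round(4),'tool y off-axis',(R[:,1]@X).round(4),'f',(s['wrist_force']@np.c_[X,Y,[0,0,1]]).round(1),s['width']*85,s['grip_force'])
E
python3 m.py
```

```text
11.65 stand xyz [0.1397 0.001  0.1006] tool y off-axis -0.0014 f [0.1 1.  0.7] 47.01692662349702 0.0
```

Call:
{"method": "jog_arm", "body": {
  "increments": [
    [[0.03,-0.03,0.3,0,0,0,0.1],[0,0,0.5,0,0,0,0.1],[0,0,0.5,0,0,0,0.1],[0,0,0.25,0,0,0,0.1],[0,0,0,0,0,0,0.1]]
  ]
}}

```text
time: 12.07
tool_pos: [0.5235, -0.1311, 0.1175]
tcp_rot: [-1.948, -2.461, 0.002]
wrist_force: [-0.1, -0.1, 0.6]
width: 0.549
grip_force: 0.0
```

Call:
{"method": "jog_arm", "body": {
  "increments": [
    [[0,0,0,0,0,0,0.1],[0,0,0,0,0,0,0.1],[0,0,0,0,0,0,0.1],[0,0,0,0,0,0,0.1],[0,0,0,0,0,0,0.1]]
  ]
}}

```text
time: 12.48
tool_pos: [0.5252, -0.1316, 0.1198]
tcp_rot: [1.949, 2.463, 0.001]
wrist_force: [0.4, -0.4, -0.0]
width: 0.548
grip_force: 0.0
```

```bash
python3 m.py
```

```text
12.4833 stand xyz [ 0.1391 -0.0002  0.0538] tool y off-axis -0.0009 f [ 0.5  0.3 -0. ] 46.55154348359099 0.0
```

Call:
{"method": "jog_arm", "body": {
  "increments": [
    [[0.013,0,0,0,0,0,-0.3],[0,0,0,0,0,0,-0.6],[0,0,0,0,0,0,-1],[0,0,0,0,0,0,-1],[0,0,0,0,0,0,-1]]
  ]
}}

```text
time: 12.9
tool_pos: [0.5246, -0.131, 0.1192]
tcp_rot: [1.949, 2.464, -0.0]
wrist_force: [-0.0, 0.2, 1.5]
width: 0.193
grip_force: 38.9
```

Call:
{"method": "jog_arm", "body": {
  "increments": [
    [[0,0,0,0,0,0,-1],[0,0,0,0,0,0,-1],[0,0,0,0,0,0,-1],[0,0,0,0,0,0,-1],[0,0,0,0,0,0,-1]]
  ]
}}

```text
time: 13.32
tool_pos: [0.5246, -0.131, 0.1191]
tcp_rot: [1.949, 2.464, -0.0]
wrist_force: [-1.0, -0.5, 1.1]
width: 0.199
grip_force: 38.9
```

```bash
python3 m.py
```

```text
13.3167 stand xyz [ 0.1385 -0.0006  0.0531] tool y off-axis -0.001 f [ 0.2 -1.   1.1] 16.899071799539694 38.93751561641693
```

The gripper is seated in the waist (16.9 mm reading, with the tube earlier reading 5% low). I'm drawing the rod.

Call:
{"method": "jog_arm", "body": {
  "increments": [
    [[0,0,0,0,0,0,-1],[0,0,0,0,0,0,-1],[-0.1,0,0,0,0,0,-1],[-0.2,0,0,0,0,0,-1],[-0.25,0,0,0,0,0,-1]]
  ],
  "force": 80
}}

```text
time: 13.73
tool_pos: [0.5276, -0.145, 0.1185]
tcp_rot: [-1.948, -2.459, -0.003]
wrist_force: [-1.3, 9.9, 2.5]
width: 0.184
grip_force: 78.1
```

Call:
{"method": "jog_arm", "body": {
  "increments": [
    [[-0.3,0,0,0,0,0,-1],[-0.3,0,0,0,0,0,-1],[-0.3,0,0,0,0,0,-1],[-0.3,0,0,0,0,0,-1],[-0.3,0,0,0,0,0,-1]]
  ]
}}

```text
time: 14.15
tool_pos: [0.5376, -0.1879, 0.118]
tcp_rot: [-1.947, -2.456, -0.005]
wrist_force: [-1.5, 13.1, 2.5]
width: 0.181
grip_force: 78.1
```

Call:
{"method": "jog_arm", "body": {
  "increments": [
    [[-0.3,0,0,0,0,0,-1],[-0.3,0,0,0,0,0,-1],[-0.25,0,0,0,0,0,-1],[-0.2,0,0,0,0,0,-1],[-0.14,0,0,0,0,0,-1]]
  ]
}}

```text
time: 14.57
tool_pos: [0.5454, -0.2217, 0.1175]
tcp_rot: [-1.946, -2.454, -0.006]
wrist_force: [-0.9, 16.4, 3.2]
width: 0.18
grip_force: 78.1
```

Call:
{"method": "jog_arm", "body": {
  "increments": [
    [[0,0,0,0,0,0,-1],[0,0,0,0,0,0,-1],[0,0,0,0,0,0,-1],[0,0,0,0,0,0,-1],[0,0,0,0,0,0,-1]]
  ]
}}

```text
time: 14.98
tool_pos: [0.5453, -0.2213, 0.1175]
tcp_rot: [-1.946, -2.455, -0.006]
wrist_force: [-1.2, 14.1, 3.2]
width: 0.187
grip_force: 78.2
```

```bash
python3 m.py; cat > f.py <<'E'
from h import *
im,d,W=grab('wrist'); 
o=np.array([.4935,.0039,.066]);X=np.array([.229,-.9735,0]);X/=np.linalg.norm(X);Y=np.array([-X[1],X[0],0])
S=np.dstack([(W-o)@X,(W-o)@Y,W[...,2]-.066])
ok=(np.abs(S[...,1])<.022)&(S[...,2]>-.012)&(S[...,2]<.03);q=S[ok];g=im[ok].mean(1)
for x in np.arange(.0,.24,.002):
    k=(q[:,0]>=x)&(q[:,0]<x+.002);w=q[k]
    if len(w)>3 and x>.08: print(round(x+.001,4),len(w),np.abs(w[:,1]).max().round(4),w[:,2].max().round(4),g[k].mean().round())
t=q[(q[:,0]>.06)&(q[:,0]<.07)];print('tube',t[:,1].min(),t[:,1].max(),t[:,2].max())
cv2.imwrite('pics/w5.png',cv2.resize(im[0:330,170:470],None,fx=1.8,fy=1.8,interpolation=cv2.INTER_CUBIC))
E
python3 f.py
```

```text
14.9833 stand xyz [ 0.2311 -0.0011  0.0515] tool y off-axis 0.0007 f [-14.    2.    3.2] 15.87644955207998 78.16984176635742
0.119 154 0.0042 0.004 188.0
0.121 199 0.0042 0.005 197.0
0.123 190 0.0042 0.0047 198.0
0.125 188 0.0043 0.0046 199.0
0.127 188 0.0043 0.0044 198.0
0.129 178 0.0043 0.0048 199.0
0.131 186 0.0043 0.0045 199.0
0.133 174 0.0043 0.0047 200.0
0.135 177 0.0044 0.0045 200.0
0.137 174 0.0044 0.0046 201.0
0.139 175 0.0044 0.0042 199.0
0.141 173 0.0044 0.0046 201.0
0.143 167 0.0045 0.0041 199.0
0.145 167 0.0045 0.0043 200.0
0.147 170 0.0045 0.0041 200.0
0.149 154 0.0046 0.0043 199.0
0.151 154 0.0046 0.004 203.0
0.153 148 0.0042 0.0044 202.0
0.155 149 0.0042 0.004 205.0
0.157 137 0.0042 0.0039 203.0
0.159 137 0.0043 0.0045 203.0
0.161 157 0.0043 0.0039 205.0
0.163 138 0.0043 0.0041 203.0
0.165 136 0.0044 0.004 203.0
0.167 140 0.0044 0.004 202.0
0.169 134 0.0044 0.0042 204.0
0.171 131 0.0044 0.0045 202.0
0.173 130 0.0045 0.004 202.0
0.175 133 0.0045 0.0037 202.0
0.177 132 0.0045 0.004 201.0
0.179 130 0.0045 0.0037 202.0
0.181 121 0.0045 0.0037 202.0
0.183 122 0.0045 0.0038
[... 498 characters left out ...]
0188 0.0283 37.0
0.219 2050 0.022 0.03 58.0
0.221 495 0.0171 0.0275 63.0
0.223 1004 0.022 0.0272 43.0
0.225 443 0.022 0.0262 34.0
0.227 309 0.0107 0.0255 30.0
0.229 305 0.0109 0.0268 31.0
0.231 310 0.0111 0.0267 31.0
0.233 296 0.0111 0.0266 31.0
0.235 318 0.0111 0.0267 32.0
0.237 304 0.0112 0.0298 36.0
0.239 318 0.0113 0.0298 36.0Traceback (most recent call last):
  File "f.py", line 9, in <module>
    t=q[(q[:,0]>.06)&(q[:,0]<.07)];print('tube',t[:,1].min(),t[:,1].max(),t[:,2].max())
                                                ~~~~~~~~~~^^
    return umr_minimum(a, axis, None, out, keepdims, initial, where)
ValueError: zero-size array to reduction operation minimum which has no identity
```

Call:
{"method": "jog_arm", "body": {
  "increments": [
    [[-0.08,0.01,-0.02,0,0,0,-1],[-0.08,0.02,-0.02,0,0,0,-1],[-0.05,0,0,0,0,0,-1],[0,0,0,0,0,0,-1],[0,0,0,0,0,0,-1]]
  ]
}}

```text
time: 15.45
tool_pos: [0.5468, -0.2268, 0.1177]
tcp_rot: [-1.944, -2.453, -0.005]
wrist_force: [-1.5, 15.0, 1.7]
width: 0.183
grip_force: 78.1
```

```bash
python3 m.py; cat > f.py <<'E'
from h import *
o=np.array([.4935,.0039,.066]);X=np.array([.229,-.9735,0]);X/=np.linalg.norm(X);Y=np.array([-X[1],X[0],0])
im,d,W=grab('wrist');S=np.dstack([(W-o)@X,(W-o)@Y,W[...,2]-.066])
ok=(np.abs(S[...,1])<.022)&(S[...,2]>-.012)&(S[...,2]<.03)&(S[...,0]>.2);q=S[ok]
for x in np.arange(.205,.23,.001):
    w=q[(q[:,0]>=x)&(q[:,0]<x+.001)]
    if len(w): print(round(x+.0005,4),np.abs(w[:,1]).max().round(4),end=' ')
print()
T=[]
for n in('scene','side'):
    im,d,W=grab(n);p=viewer.camera_params(n)
    def px(P): c=np.array(p['R'])@P+p['t'];return c[:2]/c[2]*p['fx']+[p['cx'],p['cy']]
    print(n,'plate face',px(o+.103*X+[0,0,.004]),'mark@9',px(o+.112*X+[0,0,.004]))
    S=np.dstack([(W-o)@X,(W-o)@Y,W[...,2]-.066])
    b=(np.abs(S[...,1])<.03)&(S[...,2]>.008)&(S[...,2]<.03)
    for a,c in((-.07,-.055),(-.03,.03),(.055,.068)):
        w=S[b&(S[...,0]>a)&(S[...,0]<c)]
        if len(w):print('tube',a,w[:,1].mean().round(4),np.percentile(w[:,2],95).round(4))
    m=px(o+.112*X).astype(int);g=im[max(m[1]-50,0):m[1]+50,m[0]-65:m[0]+65];T.append(cv2.resize(g,(780,600),interpolation=cv2.INTER_CUBIC)[::1])
cv2.imwrite('pics/w6.png',cv2.resize(T[0],(780,600)));cv2.imwrite('pics/w7.png',T[1])
E
python3 f.py
```

```text
15.45 stand xyz [ 0.2367 -0.001   0.0517] tool y off-axis 0.0005 f [-14.9   1.9   1.7] 15.538974854797935 78.0725884437561
0.2055 0.0043 0.2065 0.0043 0.2075 0.0043 0.2085 0.0043 0.2095 0.0044 0.2105 0.0043 0.2115 0.0043 0.2125 0.0043 0.2135 0.0044 0.2145 0.0044 0.2155 0.0044 0.2165 0.0044 0.2175 0.0044 0.2185 0.0044 0.2195 0.011 0.2205 0.0123 0.2215 0.0127 0.2225 0.0183 0.2235 0.022 0.2245 0.022 0.2255 0.0218 0.2265 0.0144 0.2275 0.0115 0.2285 0.0218 0.2295 0.022 0.2305 0.0219 
scene plate face [278.52294114 242.15108501] mark@9 [277.18670137 244.74483685]
tube -0.07 0.0031 0.0198
tube -0.03 0.0031 0.0196
tube 0.055 0.0027 0.019
side plate face [391.91946    251.16494255] mark@9 [392.57375407 248.26816406]
tube -0.07 -0.0013 0.0225
tube -0.03 -0.0022 0.0213
tube 0.055 -0.0012 0.0202
```

View pics/w6.png

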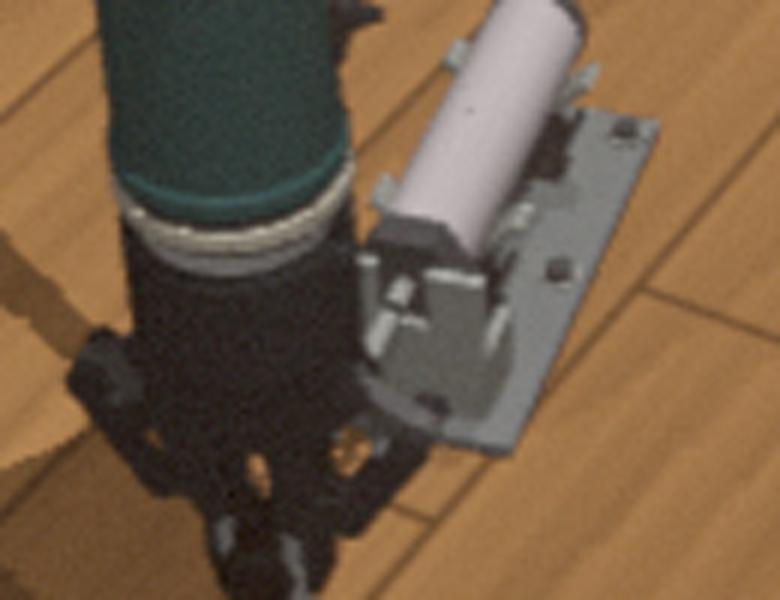

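The scene crop shows the barrel down in the V heads, the cap against the plate, the rod in the slot, and a dark band on the rod at about (390,312) just outside the plate. By the measured knob flange (0.219), the groove is about 8 mm outside. I'll hold still, check for creep, then hand in.

Call:
{"method": "jog_arm", "body": {
  "increments": [
    [[0,0,0,0,0,0,-1],[0,0,0,0,0,0,-1],[0,0,0,0,0,0,-1],[0,0,0,0,0,0,-1],[0,0,0,0,0,0,-1]]
  ]
}}

```text
time: 16.02
tool_pos: [0.5467, -0.2267, 0.1178]
tcp_rot: [-1.944, -2.453, -0.005]
wrist_force: [-1.9, 15.5, 1.2]
width: 0.183
grip_force: 78.1
```

```bash
python3 m.py; python3 f.py | head -1
```

```text
16.0167 stand xyz [ 0.2367 -0.001   0.0518] tool y off-axis 0.0004 f [-15.5   1.7   1.2] 15.58495108837092 78.07154417037964
0.2055 0.0043 0.2065 0.0043 0.2075 0.0043 0.2085 0.0043 0.2095 0.0043 0.2105 0.0043 0.2115 0.0044 0.2125 0.0044 0.2135 0.0044 0.2145 0.0044 0.2155 0.0044 0.2165 0.0044 0.2175 0.0044 0.2185 0.0044 0.2195 0.0121 0.2205 0.0122 0.2215 0.0126 0.2225 0.0187 0.2235 0.0218 0.2245 0.022 0.2255 0.0218 0.2265 0.0137 0.2275 0.0123 0.2285 0.0219 0.2295 0.0219 0.2305 0.0207
```

Steady, no creep.

```bash
python3 -c "
from workcell import bot
print(bot.finish_job())"
```

```text
the job is handed in; nothing more can be done
None
```

The job is handed in, with no verdict returned: the barrel lies in both V heads, and the gripper holds the rod drawn with its groove about 8 mm outside the end plate, worked out from the knob's position.

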